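# Draw the sample tray forward and clamp a bottle in the cap-torque tester

### The arm

A 6-joint arm with a two-finger parallel gripper is mounted at the origin on the work surface. World frame = base frame: x ahead of the robot, y to its left, z up, the work surface at z = 0. Lengths are in m, angles in rad, forces in N, time in s.
With the tool pointing down it reaches from about 0.35 to 0.775 m from the base axis. Payload 7.3 kg.
Tool frame: the origin (TCP) lies between the finger pads; the fingertips stand 17 mm ahead of it and the grasp point (between the pads) lies 2 mm behind it; z points along the fingers, y is the direction in which the jaws open and shut (so a half turn about z gives the same grasp; the last joint's range is limited). The gripper opens to 92 mm and grips with 3 to 60 N. Pads are 19 mm wide; open, the fingers measure 130 mm over their backs; the gripper's body (75 mm by 190 mm) begins 47 mm behind the grasp point.
Start: joints at [1.081, 0.342, 1.524, -0, 1.275, -0.146], TCP at [0.177, 0.494, 0.244] pointing down, gripper open.
Joint ranges: [-2.53, 2.53], [-0.77, 2.02], [0.04, 2.7], [-1, 4.14], [0.28, 2.66], [-3.11, 3.11]. Speed limits (rad/s): [2.57, 2.57, 3.14, 3.14, 3.14, 3.14].

### API

Orientations are given as [roll, pitch, yaw] about the fixed x, y, z axes, in that order (R = Rz(yaw) Ry(pitch) Rx(roll)).
In Python, from cell import sensors, vision, hand_in gives the robot as it stands.
- The arm moves only by the tool step_arm, never from a script. Its argument "series" is a list of rows, each a list of 5 numbers: the opening, from 0 (shut) to 1 (fully open), then the shift along the world's x, y, z each as a share of 25 mm, from -1 to 1, then the turn about the world's z as a share of 0.08 rad, from -1 to 1. A call has 1 to 12 rows; each row shifts and turns the commanded pose from where the row before left it; what a row does not reach is not made up. A row lasts 1/10 s, in which the tool goes at most 50 mm and 8.59 degrees, less where a joint would pass 70% of its speed; a pose out of reach is approached as far as the arm can. A call with a number of a shift or a turn outside -1 to 1 is refused whole. A call with a gripper value outside its range is refused whole. The fingers move at their own pace and stop on an object; "squeeze" is the grip in N (left out, the last holds). Time passes only in rows, so rows that do not move let the fingers close. It gives the time, the measured TCP pose, the force and the opening at its end, in the units of the state.
- sensors.observe(): the state, without advancing time (a new reading comes with each control period).
- vision.read_camera(name): name is "scene" or "top" or "wrist"; returns a dict with "pixels" (384x512x3 uint8, blue, green, red), "range_z" (384x512 float32, m along the optical axis (not along the pixel's ray), 0 where there is no reading), "camera_matrix" (3x3 intrinsics, pixels), "pose" (4x4, takes a point from camera to world coordinates). Camera axes: x right, y down, z forward; pixel columns grow to the right and rows downward; lengths in m; the calibration is good to about 2 mm. A picture is of the moment at which its call begins.
- hand_in(): hands the job in, once; it reports no verdict.
The state is a dict: "time": time; "qpos": joint angles; "qvel": joint speeds; "joint_efforts": joint torques, N m; "tool_pos": TCP position; "tool_rot": TCP orientation; "contact_force": force on the tool from outside, world axes, zero at the start; "torque": the same for the moment, N m; "opening": finger opening in m.
Only numpy, scipy, OpenCV 4.12 (cv2) and the standard library are available. Lean on these libraries where they do the work, as an engineer would, in place of code of your own. Each camera call takes 0.05 s, during which the arm holds its last target.

### The job

Hook the steel tray of bottles behind its far lip and drag it along the bench towards you until all of it is on the white bench liner, without lifting it. Then take the larger of its two round bottles, stand it (do not let it drop) in the middle of the cap-torque tester's table between the open posts, and turn the crank clockwise until the jaw's pointer is on the long scale mark, so that the posts hold the bottle ready for the cap test. Leave the other bottles standing in the tray and the other things on the bench where they are.

Things in the scene. Friction and masses are not known exactly. Their poses are not given: they have to be found in the camera images.
- tray: Loose steel tray, 0.45 kg empty, 180 (its x) by 280 mm (its y) over the lip, 40 mm high, standing on the bench. Wall 3 mm, outer faces 82 mm (x) and 132 mm (y) from the middle; floor 3 mm. Three bottles stand in it in a row along y, 85 mm apart, in any order. Origin: centre of underside; x points away from the robot (within 0.15 rad). Loaded, it takes about 3 to 8 N to drag.
- tray_far_lip (a point): Middle of the outer edge of the tray's far lip, 90 mm from the tray's middle along its x, 38 mm above its underside. The lip sticks out 8 mm from the wall all round, top at 40 mm, underside at 35 mm. At least 60 mm of free bench lies behind it.
- tray_corner_fl (a point): The tray's far left corner (x +90 mm, y +140 mm), level with its underside.
- tray_corner_fr (a point): The tray's far right corner (x +90 mm, y -140 mm).
- tray_corner_nl (a point): The tray's near left corner (x -90 mm, y +140 mm).
- tray_corner_nr (a point): The tray's near right corner (x -90 mm, y -140 mm).
- liner: White absorbent bench liner with a blue border (the border is part of it), 300 mm (x) by 420 mm (y), flat and fixed, under 1 mm thick so that things slide over it freely; it lies in front of the tray. Origin: its centre; axes along the bench's axes.
- bottle: The bottle to test: the larger of the two round clear glass bottles in the tray, about 0.17 kg. Body 56 mm in diameter, 60 mm high, then a shoulder; ribbed red screw cap 52 mm in diameter (55 over the ribs) from 79 to 105 mm above its underside, to grasp it by. Origin: centre of its underside, z up; it stands on the tray's floor.
- small_bottle: The smaller round bottle in the tray, 42 mm in diameter, 76 mm high, with a red cap 36 mm wide. Stays in the tray. Origin: centre of its underside.
- square_bottle: Square bottle in the tray, 48 by 48 mm, 102 mm high, with a red cap 48 mm wide. Stays in the tray. Origin: centre of its underside.
- tester: Cap-torque tester, fixed: white housing 170 (its x) by 190 mm (its y), top at 85 mm, panel facing the robot, crank on its left (+y) side. Origin: centre of underside; x points away from the robot (within 0.15 rad). A screw and a guide rod run along y at x = -50 and +50 mm, 106 mm high, over the top, in bearing blocks up to 121 mm high at y = +-84 mm.
- table_centre (a point): Centre of the tester's round rubber table (72 mm in diameter), 90 mm above the bench, on the tester's axis: the bottle's underside comes here. Axes as the tester's. The jaws stand left and right of it (at +y and -y), move together along y and centre the bottle.
- scale_mark (a point): The long mark of the scale strip on the tester's top, robot side: at x = -77, y = +43 mm in the tester, 86 mm high (an equal strip lies along the far edge). The other marks are 5 mm apart and half as long. The dark pointer stands on the left jaw bar.
- jaw_left (a joint): Position of the left jaw (crank's side, with the pointer), m: 0 with the pointer on the long mark, positive when more open. It starts 8 to 13 mm open and moves 6 mm per turn of the crank; the posts first touch a centred bottle at +2 mm.
- posts_left: The left jaw's two upright rubber posts (14 mm in diameter, tops 150 mm above the bench, 36 mm apart along x), sprung at about 4 N per mm. At the mark their axes are 28 mm from the table's centre along y. Origin: under the table's centre when on the mark, shifted along +y as the jaw opens.
- posts_right: The right jaw's pair of posts, the mirror image: its origin shifts along -y as it opens.
- crank (a joint): Angle of the crank, rad: 0 with the arm up and the jaws on the mark. Clockwise, seen from outside (from the crank's side towards the tester), closes and lowers the value; anticlockwise opens. Starts at 8.4 to 13.6 (1.3 to 2.2 turns open), so the arm stands at any angle. Light to turn (about 0.05 N m); stays where it is left.
- crank_handle (a point): Middle of the crank's handle: a freely turning black sleeve, 20 mm in diameter, 50 mm long, axis along the tester's y. It circles the crank axis at a radius of 35 mm. It can be pinched from above, across the sleeve, and led round without turning the hand.
- crank_axis (a point): Centre of the circle that the middle of the handle describes, at x = -50, y = +141, z = 106 mm in the tester. The handle is above it at crank angle 0, towards the tester's +x at pi/2. The steel arm (10 mm thick) and hub lie on the tester's side of the sleeve; the housing's side is 46 mm from this point.
- stock_bottle: Bystander: round bottle 70 mm in diameter, 143 mm high, alone on the bench to the right. Leave alone. Origin: centre of its underside.
- beaker: Bystander: open steel beaker 70 mm in diameter, 90 mm high, at the back between tray and tester. Leave alone.
- vent_filter: Bystander: white disc-shaped vent filter 60 mm in diameter lying flat, its hose spigot up to 38 mm, in front of the tester. Leave alone.
- spare_cap: Bystander: spare red bottle cap lying open side up, 52 mm in diameter, 26 mm high, behind the tester. Leave alone.
- scriber: Bystander: grey hand tool 160 mm long, 10 mm high, lying at the far right. Leave alone.
Things that resemble listed ones, but are neither listed nor needed, are in the scene too. Leave any blue look-alike of the small_bottle alone.

How it is judged:
By the outcome, as a careful person would: the job done as asked, in the order asked, and still so for the second after the job is handed in, with the robot touching nothing.
It also fails if it takes over 72 s, if anything falls off the work surface, if the arm or the gripper's body presses on something with over 40 N, if the wrist force passes 120 N, or if a joint passes its speed limit or range.

## Working session

There is one attempt and no reset: what is moved stays moved. The work goes in short steps, Python scripts to look and compute and a tool call to move; the robot and the scene stay as the last step left them, time stands still between calls to the robot, and variables do not carry over. Pictures are saved under pics/ and viewed, and the job is handed in when it is done.

Besides the shell and the picture viewer there is one more tool, called after "Call:" by a JSON object that holds its "op" and its "data". step_arm: Moves the arm, as the interface text tells. Its arguments: {"type":"object","properties":{"series":{"type":"array","items":{"type":"array","items":{"type":"number","minimum":-1,"maximum":1}}},"squeeze":{"type":"number"}},"required":["series"]}

```bash
ls; mkdir -p pics; python3 - <<'E'
from cell import sensors, vision
import cv2,numpy as np
print(sensors.observe())
for n in ["scene","top","wrist"]:
    d=vision.read_camera(n); cv2.imwrite(f"pics/{n}0.png",d["pixels"]); np.savez(f"pics/{n}0.npz",**d)
    print(n,d["camera_matrix"].tolist(),d["pose"].round(3).tolist())
E
```

```text
pics
{'time': 0.0, 'qpos': array([ 1.08104474e+00,  3.42754429e-01,  1.52499756e+00, -1.91493757e-05,
        1.27539927e+00, -1.46017699e-01]), 'qvel': array([ 0.00016078, -0.00018082,  0.00201263, -0.00155337,  0.0004332 ,
        0.00203106]), 'joint_efforts': array([-2.57998554e-04, -4.31251216e+01, -2.44212878e+01,  7.19343591e-02,
        5.59485366e-02, -1.47215346e-04]), 'tool_pos': array([0.1767432 , 0.4939587 , 0.24303528]), 'tool_rot': array([-3.14004797e+00, -2.08659546e-04,  2.79786420e+00]), 'contact_force': array([ 0.01927719, -0.7488792 ,  0.09639506]), 'torque': array([-0.03094186, -0.01271114,  0.02117126]), 'opening': 0.09188887963442428}
scene [[374.518222660686, 0.0, 257.89494016176974], [0.0, 374.518222660686, 195.8541018224708], [0.0, 0.0, 1.0]] [[-0.045, 0.684, -0.728, 1.399], [0.999, 0.036, -0.028, -0.001], [0.007, -0.729, -0.685, 0.916], [0.0, 0.0, 0.0, 1.0]]
top [[463.34669909954624, 0.0, 262.73048377018034], [0.0, 463.34669909954624, 188.0746813870264], [0.0, 0.0, 1.0]] [[0.013, -0.994, 0.106, 0.41], [-1.0, -0.013, 0.003, -0.035], [-0.001, -0.106, -0.994, 1.379], [0.0, 0.0, 0.0, 1.0]]
wrist [[271.68102251639294, 0.0, 253.6227984392479], [0.0, 271.68102251639294, 192.71744911193494], [0.0, 0.0, 1.0]] [[0.337, 0.899, 0.279, 0.1], [0.942, -0.322, -0.099, 0.521], [0.0, 0.296, -0.955, 0.384], [0.0, 0.0, 0.0, 1.0]]
```

View pics/scene0.png

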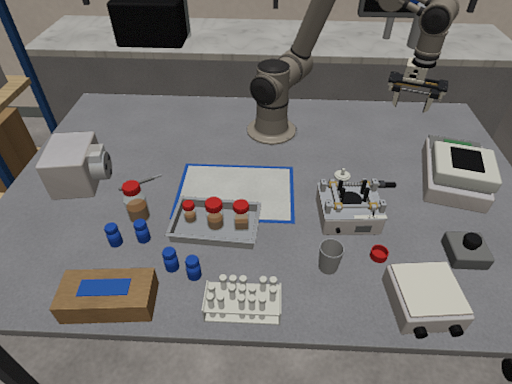

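View pics/top0.png

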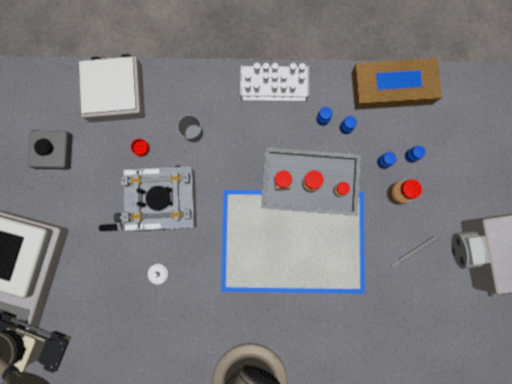

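View pics/wrist0.png

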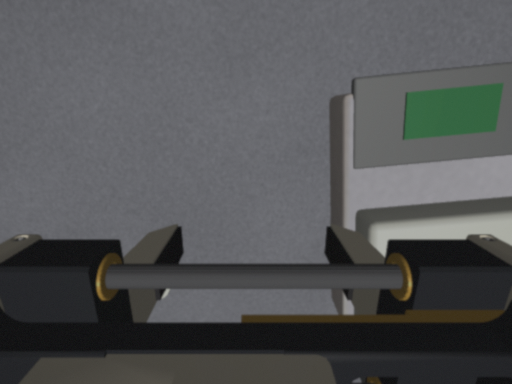

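```bash
cat > h.py <<'E'
import cv2,numpy as np
from cell import sensors, vision
def grab(n,tag):
    d=vision.read_camera(n); cv2.imwrite(f"pics/{n}{tag}.png",d["pixels"]); np.savez(f"pics/{n}{tag}.npz",**d); return d
def crop(d,x0,y0,x1,y1,s,fn):
    c=cv2.resize(d["pixels"][y0:y1,x0:x1],None,fx=s,fy=s,interpolation=cv2.INTER_CUBIC)
    for x in range((x0+9)//10*10,x1,10): cv2.putText(c,str(x),((x-x0)*s,8),0,.3,(0,255,255),1); cv2.line(c,((x-x0)*s,10),((x-x0)*s,14),(0,255,255),1)
    for y in range((y0+9)//10*10,y1,10): cv2.putText(c,str(y),(0,(y-y0)*s+3),0,.3,(0,255,255),1); cv2.line(c,(20,(y-y0)*s),(24,(y-y0)*s),(0,255,255),1)
    cv2.imwrite("pics/"+fn,c)
def ray(d,u,v):
    K=d["camera_matrix"];T=d["pose"];r=T[:3,:3]@np.linalg.solve(K,[u,v,1]);return T[:3,3],r
def atz(d,u,v,z):
    o,r=ray(d,u,v);return o+r*(z-o[2])/r[2]
def dep(d,u,v):
    o,r=ray(d,u,v);return o+r*d["range_z"][int(round(v)),int(round(u))]
def proj(d,p):
    K=d["camera_matrix"];T=d["pose"];q=K@(T[:3,:3].T@(np.asarray(p)-T[:3,3]));return q[:2]/q[2]
E
python3 - <<'E'
from h import *
d=dict(np.load("pics/top0.npz")); s=dict(np.load("pics/scene0.npz"))
crop(d,215,140,370,300,5,"c1.png"); crop(d,90,150,210,240,6,"c2.png")
crop(s,165,155,305,255,5,"c3.png"); crop(s,305,155,405,275,5,"c4.png")
# red caps
for d,n in((d,"top"),(s,"scene")):
    b,g,r=[d["pixels"][...,i].astype(int) for i in range(3)]
    m=((r>120)&(g<70)&(b<70)).astype(np.uint8)
    k,l,st,ce=cv2.connectedComponentsWithStats(m)
    for i in range(1,k):
        if st[i,4]>15: print(n,st[i],ce[i].round(1),dep(d,*ce[i]).round(3))
E
```

```text
top [131 139  17  17 217] [139.3 146.8] [0.677 0.342 0.005]
top [275 171  17  17 222] [282.8 179. ] [ 0.571 -0.086  0.107]
top [305 171  18  18 265] [313.4 179.7] [ 0.57  -0.171  0.11 ]
top [403 179  19  20 291] [411.7 188.6] [ 0.545 -0.43   0.145]
top [337 182  13  13 125] [342.7 188.2] [ 0.551 -0.257  0.078]
scene [122 181  17  11 142] [130.  185.7] [ 0.555 -0.429  0.146]
scene [205 197  17  12 153] [212.9 202.5] [ 0.578 -0.172  0.108]
scene [182 200  12   8  77] [187.6 203.5] [ 0.554 -0.259  0.076]
scene [233 200  16  11 128] [240.2 204.5] [ 0.579 -0.087  0.106]
scene [371 245  17  14 114] [378.4 252.6] [0.662 0.343 0.002]
```

View pics/c1.png

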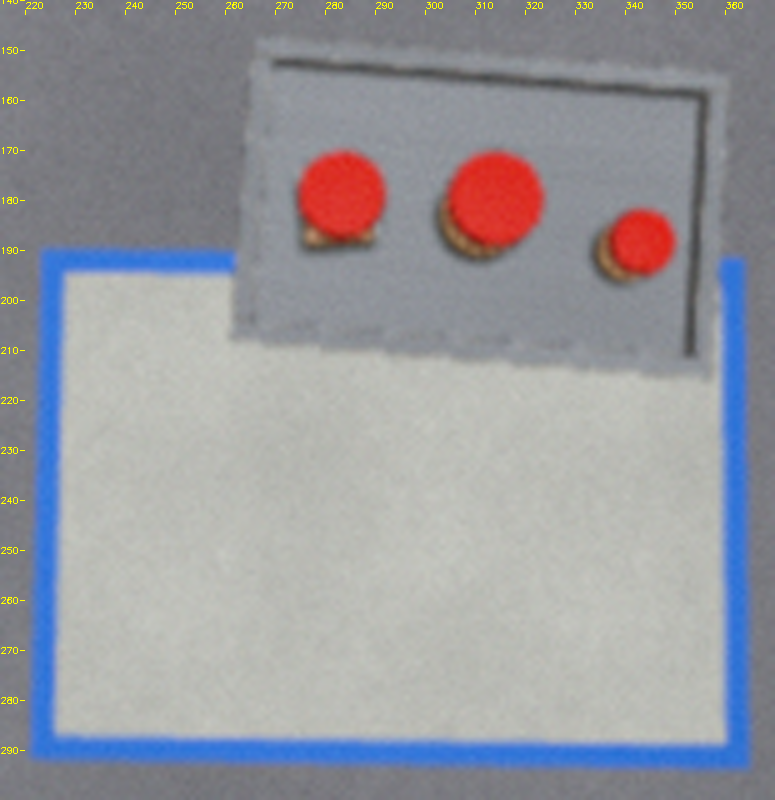

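View pics/c2.png

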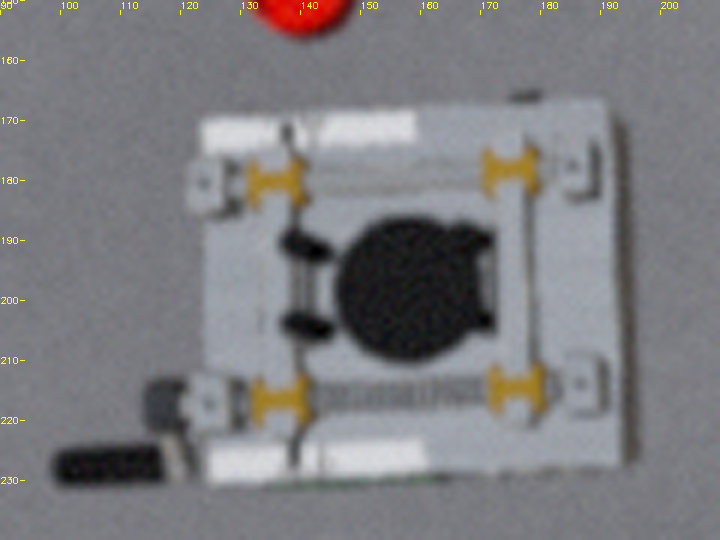

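View pics/c3.png

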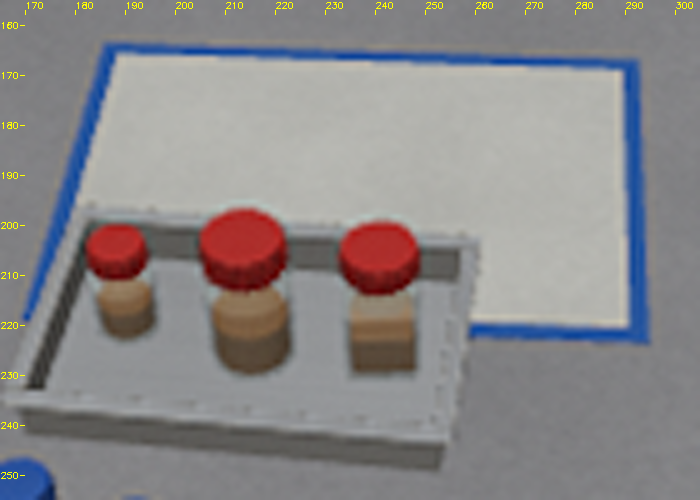

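View pics/c4.png

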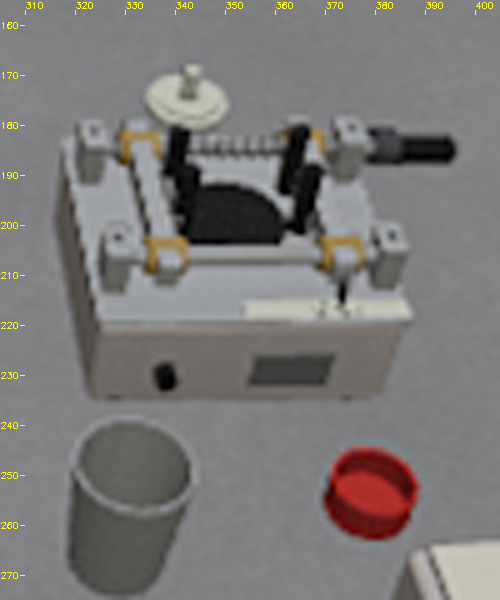

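```bash
python3 - <<'E'
from h import *
d=dict(np.load("pics/top0.npz"));s=dict(np.load("pics/scene0.npz"))
for n,u,v in[("FL",266,148),("FR",360.5,155),("NL",261.5,207.5),("NR",357,215)]: print(n,atz(d,u,v,.04).round(4))
for n,u,v in[("lFL",223.5,190),("lFR",363.5,191.5),("lNL",221.3,291.5),("lNR",364.5,293.5)]: print(n,atz(d,u,v,0).round(4))
print("cap",atz(d,313.4,179.7,.108),"sq",atz(d,282.8,179,.105),"sm",atz(d,342.7,188.2,.079))
print("cap scene",atz(s,213.5,202.5-1,.105))
print("table",atz(d,(146+169)/2,198.5,.09), dep(d,157,198))
for n,u,v in[("tFL",123.5,169),("tFR",190.5,166),("tNL",124.5,230.5),("tNR",193.5,227)]: print(n,atz(d,u,v,.085).round(4))
for n,u,v in[("blkFL",124,180.5),("blkNL",124.5,217),("blkNR",187,213.5),("blkFR",185.5,177.5)]: print(n,atz(d,u,v,.121).round(4))
print("handle",dep(d,108,227.5),dep(d,104,227),dep(d,112,227))
print("handle scene",dep(s,390,184),dep(s,386,184))
E
```

```text
FL [ 0.6711 -0.0391  0.04  ]
FR [ 0.6539 -0.3161  0.04  ]
NL [ 0.4961 -0.0283  0.04  ]
NR [ 0.4781 -0.3044  0.04  ]
lFL [0.5496 0.0864 0.    ]
lFR [ 0.5507 -0.3324  0.    ]
lNL [0.2512 0.0861 0.    ]
lNR [ 0.2511 -0.3325  0.    ]
cap [ 0.57061904 -0.17101955  0.108     ] sq [ 0.57183053 -0.08654306  0.105     ] sm [ 0.55120104 -0.25682542  0.079     ]
cap scene [ 0.56959297 -0.17108674  0.105     ]
table [0.51422127 0.26226687 0.09      ] [0.51511926 0.26234366 0.09592667]
tFL [0.5969 0.3626 0.085 ]
tFR [0.6079 0.1736 0.085 ]
tNL [0.4241 0.352  0.085 ]
tNR [0.4364 0.1601 0.085 ]
blkFL [0.5599 0.3487 0.121 ]
blkNL [0.4602 0.3428 0.121 ]
blkNR [0.4719 0.1734 0.121 ]
blkFR [0.5704 0.1806 0.121 ]
handle [0.43159013 0.39452878 0.09630047] [0.4328955  0.40716948 0.09186661] [0.4331224  0.38371016 0.0957936 ]
handle scene [0.43703097 0.40495957 0.08740884] [0.44018078 0.39051338 0.08951497]
```

```bash
python3 - <<'E'
from h import *
d=dict(np.load("pics/top0.npz"));s=dict(np.load("pics/scene0.npz"))
crop(s,370,0,470,120,5,"c5.png")
hsv=cv2.cvtColor(d["pixels"],cv2.COLOR_BGR2HSV)
for u,v in[(325,114),(348,124),(387,159),(415,153),(38,205),(10,290),(35,290)]: print(u,v,dep(d,u,v).round(3))
for u,v in[(420,50),(410,70),(395,95),(430,105),(400,90),(415,65),(438,90),(420,85)]: print(u,v,dep(s,u,v).round(3))
E
```

```text
325 114 [ 0.765 -0.207  0.079]
348 124 [ 0.736 -0.273  0.08 ]
387 159 [ 0.636 -0.383  0.078]
415 153 [ 0.655 -0.464  0.077]
38 205 [0.497 0.639 0.001]
10 290 [0.264 0.629 0.142]
35 290 [0.257 0.597 0.072]
420 50 [0.197 0.462 0.444]
410 70 [0.187 0.453 0.373]
395 95 [0.172 0.432 0.274]
430 105 [-0.253  0.762  0.004]
400 90 [-0.502  0.689 -0.049]
415 65 [0.196 0.461 0.395]
438 90 [0.235 0.545 0.329]
420 85 [0.205 0.494 0.33 ]
```

View pics/c5.png

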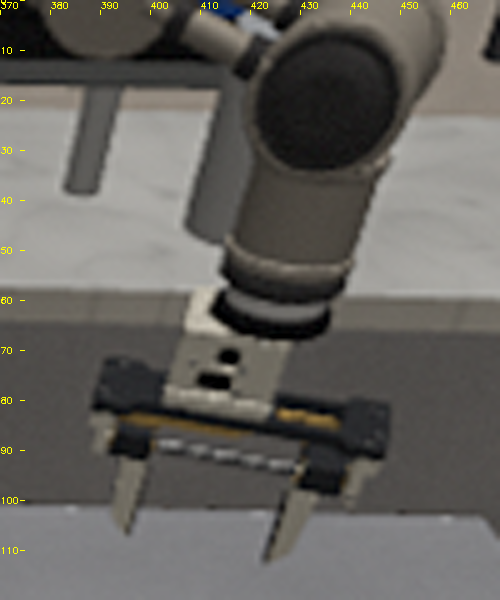

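Call:
{"op": "step_arm", "data": {"series": [[1,0.75,-0.967,0,0.88],[1,0.75,-0.967,0,0.88],[1,0.75,-0.967,0,0.88],[1,0.75,-0.967,0,0.88],[1,0.75,-0.967,0,0],[1,0.75,-0.967,0,0],[1,0.75,-0.967,0,0],[1,0.75,-0.967,0,0],[1,0.75,-0.967,0,0],[1,0.75,-0.967,0,0],[1,0.75,-0.967,0,0],[1,0.75,-0.967,0,0]]}}

```text
time: 1.35
tool_pos: [0.4024, 0.2031, 0.2436]
tool_rot: [3.142, -0.0, 3.079]
contact_force: [-0.0, 0.1, 1.0]
opening: 0.0923
```

Call:
{"op": "step_arm", "data": {"series": [[1,0.75,-0.967,0,0],[1,0.75,-0.967,0,0],[1,0.75,-0.967,0,0],[1,0.75,-0.967,0,0],[1,0.75,-0.967,0,0],[1,0.75,-0.967,0,0],[1,0.75,-0.967,0,0],[1,0.75,-0.967,0,0],[1,0.75,-0.967,0,0],[1,0.75,-0.967,0,0],[1,0.75,-0.967,0,0],[1,0.75,-0.967,0,0]]}}

```text
time: 2.55
tool_pos: [0.6274, -0.0869, 0.2433]
tool_rot: [3.141, -0.001, 3.079]
contact_force: [-0.1, 0.5, -0.4]
opening: 0.0918
```

Call:
{"op": "step_arm", "data": {"series": [[1,0.75,-0.967,0,0],[1,0.75,-0.967,0,0],[1,0.75,-0.967,0,0],[1,0,0,-1,0],[1,0,0,-1,0],[1,0,0,-1,0],[1,0,0,0,0],[1,0,0,0,0]]}}

```text
time: 3.35
tool_pos: [0.6832, -0.1584, 0.1687]
tool_rot: [3.141, -0.001, 3.079]
contact_force: [-0.7, -0.5, 0.0]
opening: 0.0921
```

Exact tracking. I'll check position with pictures before descending.

```bash
python3 - <<'E'
from h import *
d=grab("top",1);w=grab("wrist",1)
crop(d,240,90,380,220,5,"c6.png")
E
```

```text
(no output)
```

View pics/wrist1.png

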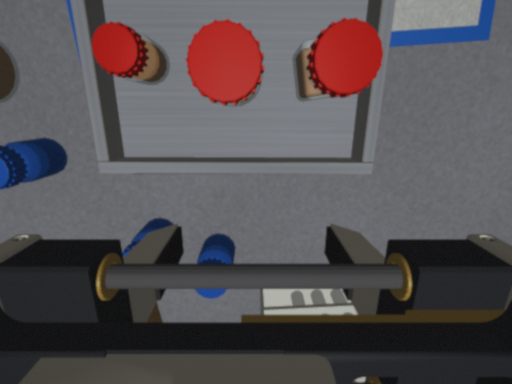

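View pics/c6.png

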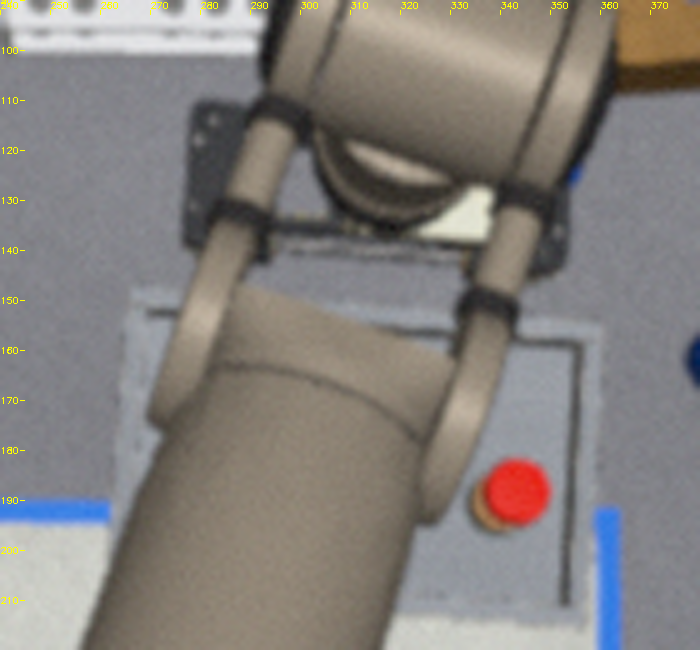

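```bash
python3 - <<'E'
from h import *
w=dict(np.load("pics/wrist1.npz"))
for n,u,v in[("FR",100,174),("FL",373,174.5)]: print(n,atz(w,u,v,.04).round(4))
print(proj(w,(.6832,-.1584,.1687)), proj(w,(.6832,-.1584,.1517)))
print("cap",atz(w,225,62,.108))
# fingertip y: project
for y in(-.046,.046): print(proj(w,(.6832,-.1584+y,.152)))
for u,v in((148,270),(342,260),(217,268),(150,235)): print(u,v,dep(w,u,v).round(4))
E
```

```text
FR [ 0.6572 -0.3137  0.04  ]
FL [ 0.675  -0.0356  0.04  ]
[253.7827837  252.18065229] [253.73717792 238.83564658]
cap [ 0.57173792 -0.17098772  0.108     ]
[182.89621018 243.04357858]
[325.22536806 235.01947855]
148 270 [ 0.6503 -0.1907  0.2341]
342 260 [ 0.6806 -0.1124  0.1864]
217 268 [ 0.6519 -0.1687  0.2326]
150 235 [ 0.6684 -0.2172  0.1687]
```

Call:
{"op": "step_arm", "data": {"series": [[1,0.24,0.24,-0.6,0],[1,0,0,-1,0],[1,0,0,-1,0],[1,0,0,-1,0],[1,0,0,-0.5,0],[1,0,0,-0.4,0],[1,0,0,-0.4,0],[1,0,0,-0.4,0],[1,0,0,0,0]]}}

```text
time: 4.35
tool_pos: [0.6886, -0.1522, 0.035]
tool_rot: [3.141, -0.002, 3.079]
contact_force: [-0.1, -0.0, 0.1]
opening: 0.0919
```

```bash
python3 - <<'E'
from h import *
d=grab("scene",2)
crop(d,165,100,325,235,5,"c7.png");grab("wrist",2)
E
```

```text
(no output)
```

View pics/c7.png

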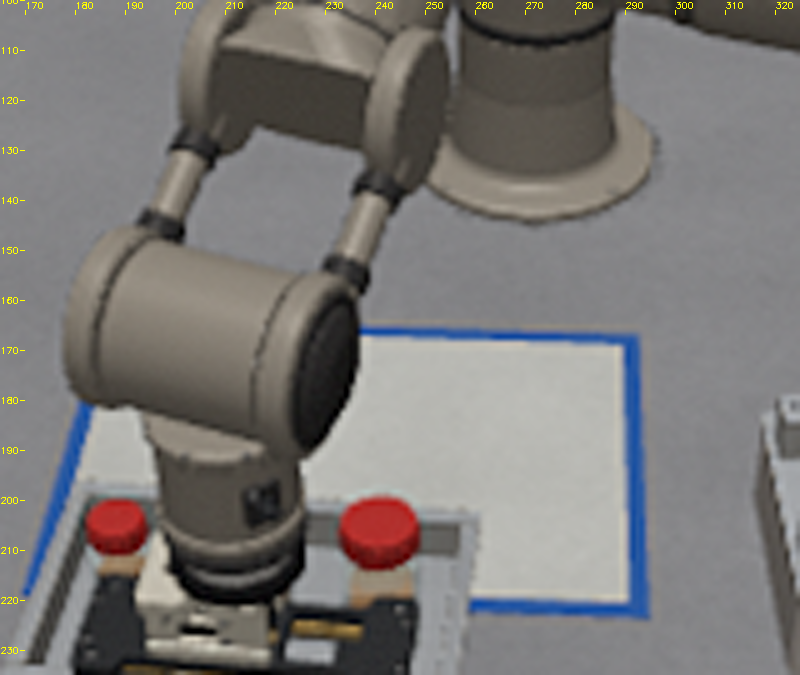

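View pics/wrist2.png

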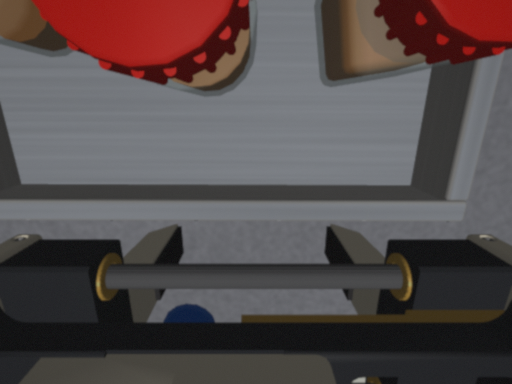

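Call:
{"op": "step_arm", "data": {"series": [[1,-0.15,0,0,0],[1,-0.15,0,0,0],[1,-0.12,0,0,0],[1,-0.1,0,0,0],[1,-0.1,0,0,0],[1,-0.1,0,0,0],[1,-0.15,0,0,0],[1,-0.2,0,0,0],[1,-0.25,0,0,0],[1,-0.3,0,0,0],[1,-0.3,0,0,0],[1,-0.3,0,0,0]]}}

```text
time: 5.65
tool_pos: [0.6341, -0.1526, 0.0368]
tool_rot: [-3.141, 0.002, 3.079]
contact_force: [4.3, -0.5, 0.5]
opening: 0.0921
```

```bash
python3 - <<'E'
from h import *
grab("wrist",3)
E
```

```text
(no output)
```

View pics/wrist3.png

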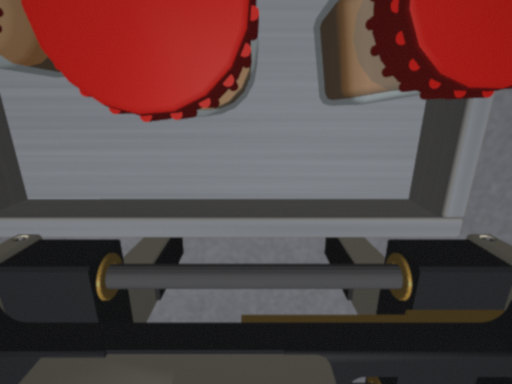

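Call:
{"op": "step_arm", "data": {"series": [[1,-0.3,0,0,0],[1,-0.35,0,0,0],[1,-0.4,0,0,0],[1,-0.4,0,0,0],[1,-0.4,0,0,0],[1,-0.4,0,0,0],[1,-0.4,0,0,0],[1,-0.4,0,0,0],[1,-0.4,0,0,0],[1,-0.35,0,0,0],[1,-0.3,0,0,0],[1,-0.2,0,0,0]]}}

```text
time: 6.9
tool_pos: [0.5261, -0.1526, 0.0366]
tool_rot: [-3.141, 0.001, 3.079]
contact_force: [6.0, 0.3, 0.6]
opening: 0.0919
```

Call:
{"op": "step_arm", "data": {"series": [[1,-0.12,0,0,0],[1,-0.06,0,0,0],[1,0,0,0,0],[1,0.2,0,0,0],[1,0.4,0,0,0],[1,0,0,0.6,0],[1,0,0,1,0],[1,0,0,1,0],[1,0,0,1,0],[1,0,0,1,0],[1,0,0,0,0]]}}

```text
time: 8.0
tool_pos: [0.5384, -0.1529, 0.1542]
tool_rot: [-3.14, 0.004, 3.08]
contact_force: [0.4, 0.2, 0.3]
opening: 0.0916
```

```bash
python3 - <<'E'
from h import *
d=grab("top",4);w=grab("wrist",4);s=grab("scene",4)
crop(d,215,120,375,300,4,"c8.png")
E
```

```text
(no output)
```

View pics/c8.png

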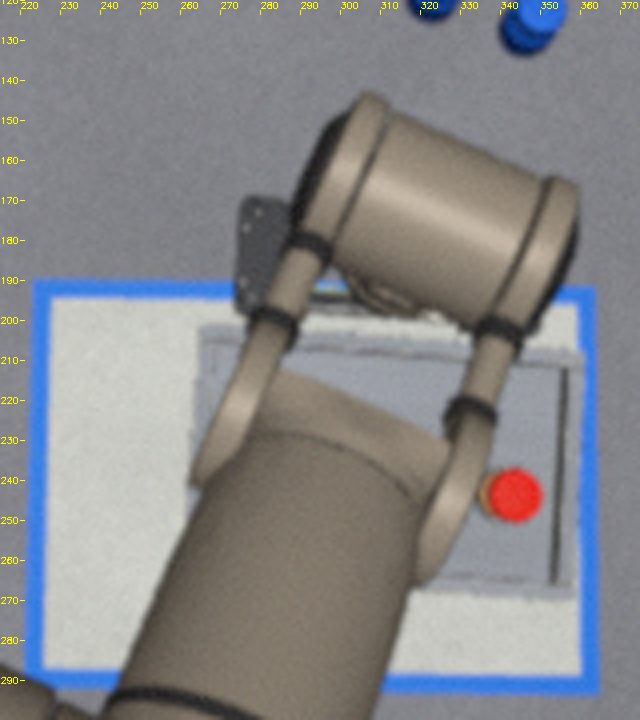

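View pics/wrist4.png

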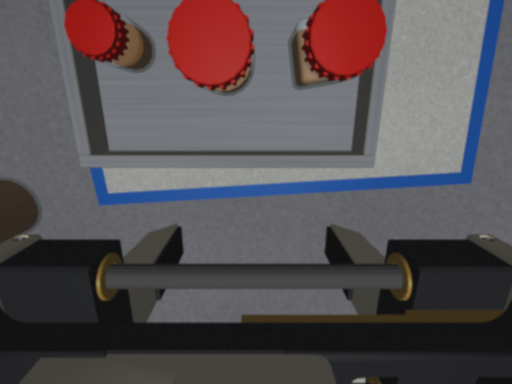

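View pics/scene4.png

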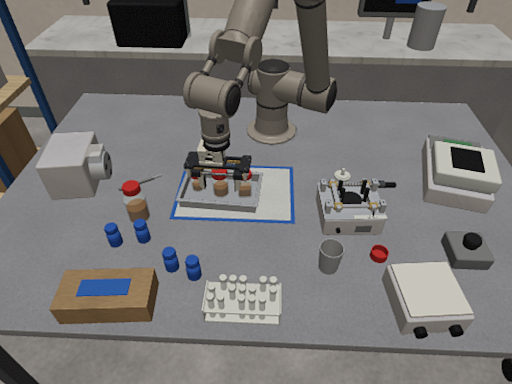

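```bash
python3 - <<'E'
from h import *
d=dict(np.load("pics/top4.npz"));w=dict(np.load("pics/wrist4.npz"))
for n,u,v in[("FR",81,165.5),("FL",374,164.5)]: print(n,atz(w,u,v,.04).round(4))
for n,u,v in[("lFR",99,204),("lFL",471,182)]: print(n,atz(w,u,v,0).round(4))
print("top FR",atz(d,360.5,208,.04),"NR",atz(d,358,269,.04),"FL",atz(d,265.5,201.5,.04))
b,g,r=[w["pixels"][...,i].astype(int) for i in range(3)]
m=((r>150)&(g<80)&(b<80)).astype(np.uint8)
k,l,st,ce=cv2.connectedComponentsWithStats(m)
for i in range(1,k):
    if st[i,4]>300:
        c,_=cv2.findContours((l==i).astype(np.uint8),0,1); e=cv2.fitEllipse(max(c,key=len)); print(st[i],ce[i],e,atz(w,*e[0],.108).round(4),atz(w,*ce[i],.108).round(4))
E
```

```text
FR [ 0.4981 -0.3132  0.04  ]
FL [ 0.5142 -0.0371  0.04  ]
lFR [ 0.5501 -0.3302  0.    ]
lFL [0.55   0.0898 0.    ]
top FR [ 0.498496   -0.31468047  0.04      ] NR [ 0.32412607 -0.30599989  0.04      ] FL [ 0.51369259 -0.03962328  0.04      ]
[  67    1   47   53 1783] [90.87268648 28.15086932] ((90.79509735107422, 28.06559181213379), (43.845848083496094, 50.6904182434082), 162.08270263671875) [ 0.4048 -0.2419  0.108 ] [ 0.4048 -0.2418  0.108 ]
[ 167    0   83   84 5609] [208.65662328  39.44731681] ((208.6461181640625, 39.45555114746094), (80.85392761230469, 86.73271942138672), 158.81787109375) [ 0.4151 -0.1722  0.108 ] [ 0.4151 -0.1722  0.108 ]
[ 312    0   73   74 4506] [347.57612073  34.44274301] ((347.5662536621094, 34.39802932739258), (71.56499481201172, 78.79728698730469), 34.49374771118164) [ 0.4176 -0.0884  0.108 ] [ 0.4176 -0.0884  0.108 ]
```

Call:
{"op": "step_arm", "data": {"series": [[1,-0.45,-0.06,0,-0.953],[1,-0.45,-0.06,0,-0.953],[1,-0.45,-0.06,0,-0.953],[1,-0.45,-0.06,0,-0.953],[1,-0.45,-0.06,0,-0.953],[1,-0.45,-0.06,0,-0.953],[1,-0.45,-0.06,0,-0.953],[1,-0.45,-0.06,0,-0.953],[1,-0.45,-0.06,0,-0.953],[1,-0.45,-0.06,0,-0.953],[1,-0.44,-0.12,0,-0.953],[1,0,0,0,-0.953]]}}

```text
time: 9.35
tool_pos: [0.4113, -0.17, 0.1498]
tool_rot: [-3.14, -0.004, 2.161]
contact_force: [1.1, -0.1, 0.5]
opening: 0.0917
```

Call:
{"op": "step_arm", "data": {"series": [[1,0,0,0,-0.953],[1,0,0,0,-0.953],[1,0,0,0,-0.953],[1,0,0,0,-0.953],[1,0,0,0,-0.953],[1,0,0,0,-0.953],[1,0,0,0,-0.953],[1,0,0,0,0],[1,0,0,0,0]]}}

```text
time: 10.25
tool_pos: [0.4127, -0.1701, 0.1504]
tool_rot: [-3.14, -0.001, 1.633]
contact_force: [-0.1, -0.3, -0.3]
opening: 0.0918
```

```bash
python3 - <<'E'
from h import *
w=grab("wrist",5)
print(sensors.observe()["tool_pos"])
for u in (.4,.415,.43): print(proj(w,(u,-.171,.108)))
E
```

```text
[ 0.41286128 -0.17020138  0.1505519 ]
[237.08829144 224.07720526]
[257.58129667 225.26439191]
[278.01998606 226.44843197]
```

View pics/wrist5.png

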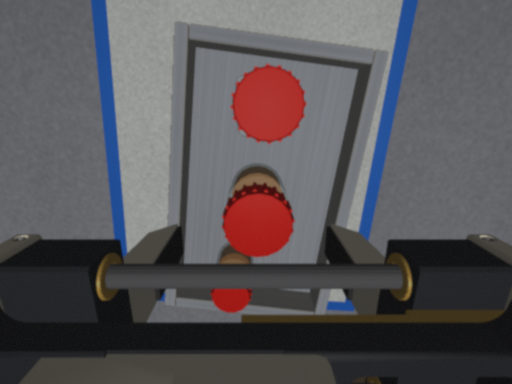

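Call:
{"op": "step_arm", "data": {"series": [[1,0.08,0.02,-0.6,0],[1,0,0,-0.6,0],[1,0,0,-0.5,0],[1,0,0,-0.3,0],[1,0,0,-0.18,0],[1,0,0,0,0],[0.5,0,0,0,0],[0.4,0,0,0,0],[0.4,0,0,0,0],[0.4,0,0,0,0],[0.4,0,0,0,0]], "squeeze": 15}}

```text
time: 11.4
tool_pos: [0.4153, -0.17, 0.0969]
tool_rot: [3.141, 0.0, 1.631]
contact_force: [0.5, 0.2, -0.6]
opening: 0.0562
```

Call:
{"op": "step_arm", "data": {"series": [[0.3,0,0,0,0],[0.3,0,0,0,0],[0.3,0,0,0.1,0],[0.3,0,0,0.2,0],[0.3,0,0,0.3,0],[0.3,0,0,0.4,0],[0.3,0,0,0.6,0],[0.3,0,0,0.8,0],[0.3,0,0,0.8,0],[0.3,0,0,0.8,0],[0.3,0,0,0,0],[0.3,0,0,0,0]]}}

```text
time: 12.6
tool_pos: [0.4151, -0.1699, 0.1969]
tool_rot: [3.141, 0.001, 1.631]
contact_force: [0.8, 1.0, -1.5]
opening: 0.0518
```

```bash
python3 - <<'E'
from h import *
w=grab("wrist",6);d=grab("scene",6);t=grab("top",6)
crop(d,165,80,305,220,5,"c9.png");crop(t,90,150,210,240,6,"c10.png")
E
```

```text
(no output)
```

View pics/wrist6.png

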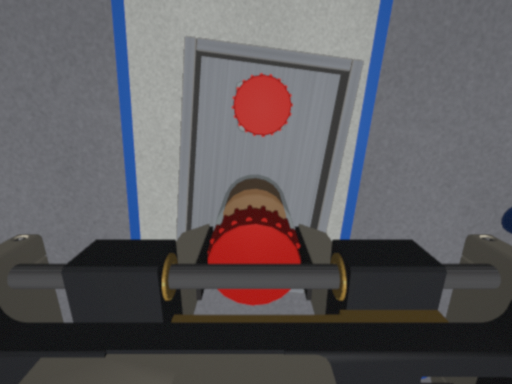

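View pics/c9.png

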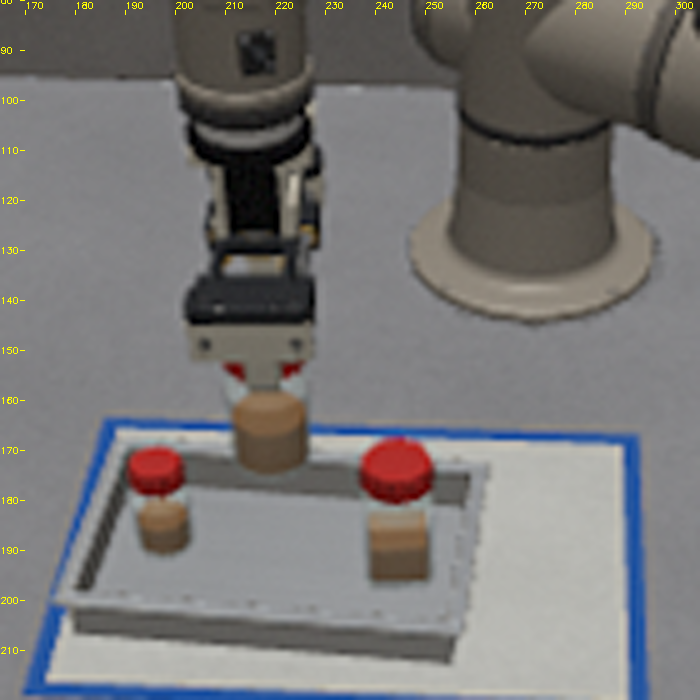

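View pics/c10.png

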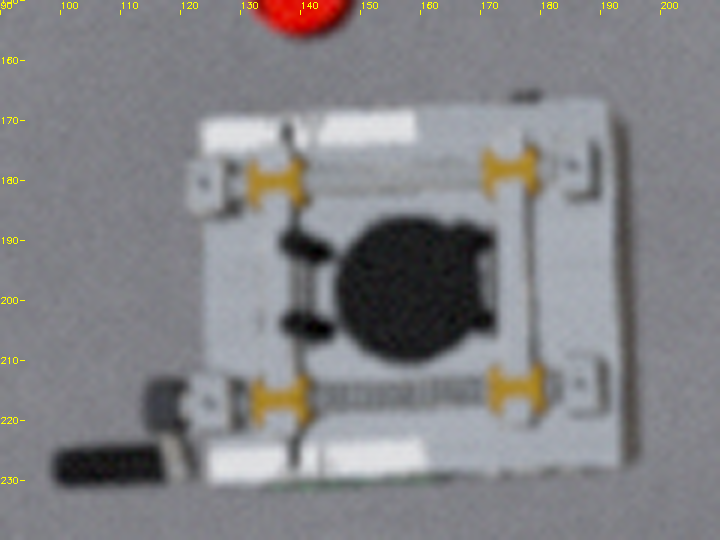

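Call:
{"op": "step_arm", "data": {"series": [[0.3,0,0,0.5,0],[0.3,0,0,1,0],[0.3,0,0.1,1,0],[0.3,0.1,0.3,0.8,0],[0.3,0.3,0.6,0.3,0],[0.3,0.4,0.9,0,0],[0.3,0.4,1,0,0],[0.3,0.4,1,0,0],[0.3,0.4,1,0,0],[0.3,0.4,1,0,0],[0.3,0.4,1,0,0],[0.3,0.4,1,0,0]]}}

```text
time: 13.95
tool_pos: [0.4952, 0.0287, 0.2856]
tool_rot: [-3.139, -0.0, 1.631]
contact_force: [-0.3, -0.3, -1.6]
opening: 0.0516
```

Call:
{"op": "step_arm", "data": {"series": [[0.3,0.4,1,0,0],[0.3,0.3,0.8,0,0],[0.3,0.1,0.6,0,0],[0.3,0,0.3,0,0],[0.3,0,0,0,0],[0.3,0,0,0,0]]}}

```text
time: 14.55
tool_pos: [0.5149, 0.0945, 0.2866]
tool_rot: [-3.141, 0.0, 1.631]
contact_force: [0.2, 0.0, -1.3]
opening: 0.0517
```

```bash
python3 - <<'E'
from h import *
w=grab("wrist",7)
cv2.imwrite("pics/w7.png",cv2.resize(w["pixels"][0:260,80:480],None,fx=2,fy=2,interpolation=cv2.INTER_CUBIC))
E
```

```text
(no output)
```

View pics/wrist7.png

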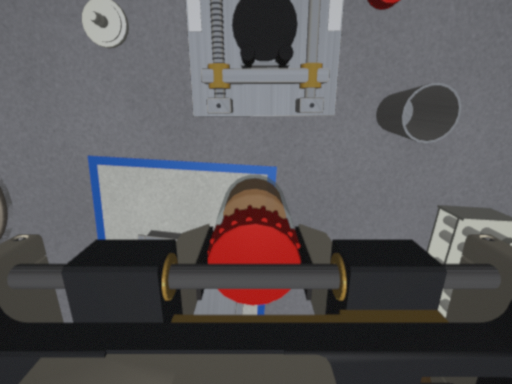

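View pics/w7.png

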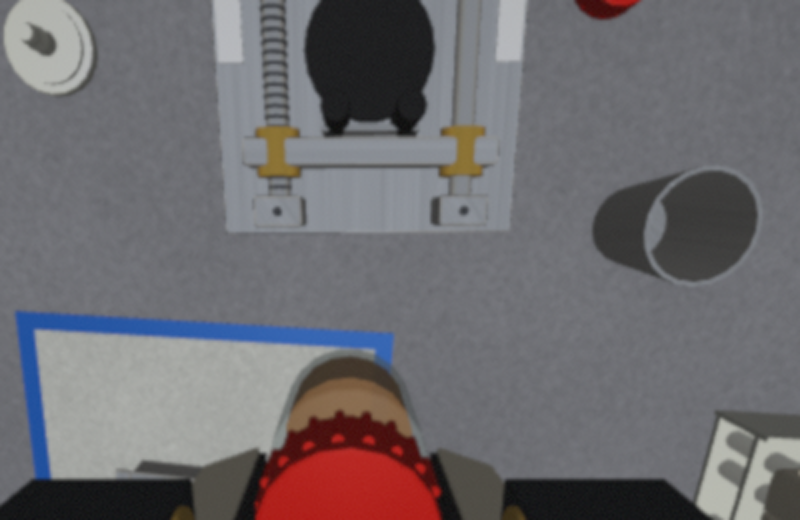

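```bash
python3 - <<'E'
from h import *
w=dict(np.load("pics/wrist7.npz"))
print("tab",atz(w,264.75,24,.09))
a,b=atz(w,218.5,105.5,.121),atz(w,312,105,.121);print(a,b)
c,e=atz(w,193,116,.085),atz(w,335.5,115,.085);print(c,e)
import math
for yaw in (.058,.063):
  R=np.array([[math.cos(yaw),-math.sin(yaw)],[math.sin(yaw),math.cos(yaw)]])
  print(yaw,(a+b)[:2]/2+R@[0,.084],(c+e)[:2]/2+R@[0,.095])
print(math.atan2(b[1]-a[1],b[0]-a[0]),math.atan2(e[1]-c[1],e[0]-c[0]))
# disc dark depth points
P=[]
for v in range(0,60):
  for u in range(225,305):
    if w["pixels"][v,u].max()<50:
      p=dep(w,u,v)
      if .082<p[2]<.098:P.append(p)
P=np.array(P);print(len(P),P.min(0),P.max(0),np.median(P,0))
E
```

```text
tab [0.5163069  0.26343986 0.09      ]
[0.47169785 0.17571023 0.121     ] [0.57174967 0.18225808 0.121     ]
[0.43669416 0.16185427 0.085     ] [0.60892267 0.1734099  0.085     ]
0.058 [0.51685449 0.26284291] [0.5173015  0.26247234]
0.063 [0.51643526 0.26281751] [0.51682737 0.26244362]
0.06535142024249188 0.06699430122134178
2976 [0.4817051  0.22837703 0.0867235 ] [0.54988953 0.28780574 0.09254606] [0.51642649 0.26238119 0.08954716]
```

Call:
{"op": "step_arm", "data": {"series": [[0.3,0.04,0.3,0,0],[0.3,0,0.7,0,0],[0.3,0,0.9,0,0],[0.3,0,0.9,0,0],[0.3,0,0.9,0,0],[0.3,0,0.9,0,0],[0.3,0,0.8,0,0],[0.3,0,0.6,0,0],[0.3,0,0.4,0,0],[0.3,0,0.2,0,0],[0.3,0,0.12,0,0],[0.3,0,0,0,0]]}}

```text
time: 15.8
tool_pos: [0.5163, 0.2629, 0.2867]
tool_rot: [3.142, 0.0, 1.631]
contact_force: [0.8, -0.1, -1.8]
opening: 0.0516
```

Call:
{"op": "step_arm", "data": {"series": [[0.3,0,0,-0.3,0],[0.3,0,0,-0.6,0],[0.3,0,0,-0.7,0],[0.3,0,0,-0.7,0],[0.3,0,0,-0.6,0],[0.3,0,0,-0.4,0],[0.3,0,0,-0.3,0],[0.3,0,0,0,0],[0.3,0,0,0,0]]}}

```text
time: 16.7
tool_pos: [0.5165, 0.2631, 0.1972]
tool_rot: [3.141, -0.0, 1.631]
contact_force: [-0.2, 0.1, -0.5]
opening: 0.0518
```

```bash
python3 - <<'E'
from h import *
s=grab("scene",8);t=grab("top",8)
crop(s,300,80,400,230,5,"c11.png")
print(sensors.observe())
E
```

```text
{'time': 16.8, 'qpos': array([ 3.39063676e-01,  4.79270153e-01,  1.44045787e+00, -1.89853725e-05,
        1.22030077e+00,  2.79083648e-01]), 'qvel': array([ 9.65256093e-06, -2.19991587e-03,  7.49865888e-04, -1.22579842e-03,
       -2.30399768e-03,  4.64542553e-04]), 'joint_efforts': array([-4.22085507e-02, -5.01744211e+01, -2.42795599e+01,  7.61691132e-02,
        1.39823338e-02, -3.34987590e-04]), 'tool_pos': array([0.51659224, 0.2632003 , 0.19750585]), 'tool_rot': array([ 3.14008438e+00, -4.13655453e-04,  1.63078317e+00]), 'contact_force': array([ 0.01839599,  0.0992847 , -1.50279284]), 'torque': array([-0.05501547,  0.04879534, -0.00158083]), 'opening': 0.05156428566594687}
```

View pics/c11.png

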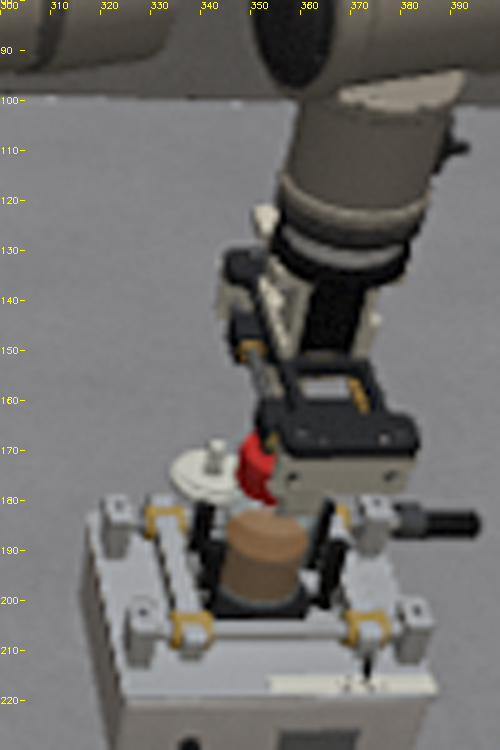

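Call:
{"op": "step_arm", "data": {"series": [[0.3,0,-0.02,-0.2,0],[0.3,0,0,-0.15,0],[0.3,0,0,-0.05,0],[0.3,0,0,0,0],[0.3,0,0,0,0]]}}

```text
time: 17.3
tool_pos: [0.5162, 0.2626, 0.1868]
tool_rot: [3.141, 0.0, 1.631]
contact_force: [-0.3, 0.1, -2.4]
opening: 0.0517
```

Call:
{"op": "step_arm", "data": {"series": [[0.3,0,0,-0.04,0],[0.3,0,0,0,0],[0.3,0,0,0,0]]}}

```text
time: 17.6
tool_pos: [0.5162, 0.2626, 0.1858]
tool_rot: [3.141, -0.0, 1.631]
contact_force: [0.5, 0.6, -1.1]
opening: 0.0515
```

Call:
{"op": "step_arm", "data": {"series": [[0.3,0,0,-0.04,0],[0.3,0,0,0,0],[0.3,0,0,0,0]]}}

```text
time: 17.9
tool_pos: [0.5162, 0.2626, 0.1847]
tool_rot: [3.142, 0.0, 1.631]
contact_force: [0.0, -1.1, -1.9]
opening: 0.0517
```

Call:
{"op": "step_arm", "data": {"series": [[0.3,0,0,-0.03,0],[0.3,0,0,0,0],[0.3,0,0,0,0]]}}

```text
time: 18.2
tool_pos: [0.5162, 0.2626, 0.184]
tool_rot: [3.142, 0.0, 1.631]
contact_force: [1.0, 0.1, -1.9]
opening: 0.0515
```

Call:
{"op": "step_arm", "data": {"series": [[0.3,0,0,-0.03,0],[0.3,0,0,0,0],[0.3,0,0,0,0]]}}

```text
time: 18.5
tool_pos: [0.5163, 0.2626, 0.1838]
tool_rot: [3.141, -0.0, 1.631]
contact_force: [-1.3, -0.7, 4.7]
opening: 0.052
```

Call:
{"op": "step_arm", "data": {"series": [[0.3,0,0,0,0],[0.6,0,0,0,0],[0.65,0,0,0,0],[0.7,0,0,0,0],[0.8,0,0,0,0],[0.9,0,0,0,0],[1,0,0,0,0],[1,0,0,0,0]]}}

```text
time: 19.3
tool_pos: [0.5162, 0.2626, 0.1832]
tool_rot: [3.142, 0.0, 1.631]
contact_force: [0.4, -0.3, 0.3]
opening: 0.0903
```

```bash
python3 - <<'E'
from h import *
w=grab("wrist",9)
print(sensors.observe()["contact_force"],sensors.observe()["opening"])
E
```

```text
[ 0.5290977  -0.53974157  0.24597958] 0.09138446273206471
```

View pics/wrist9.png

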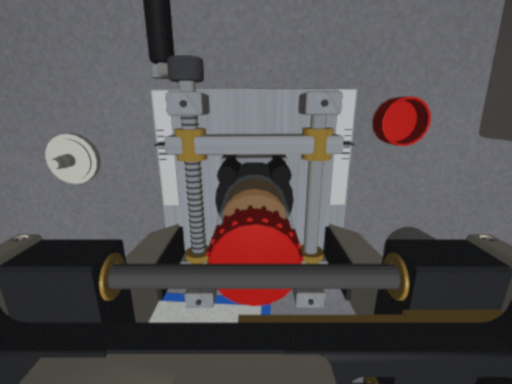

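Call:
{"op": "step_arm", "data": {"series": [[1,0,0,0.3,0],[1,0,0,0.8,0],[1,0,0,1,0],[1,0,0,1,0],[1,-0.3,0,0.7,0],[1,-0.8,0.4,0,0],[1,-0.8,0.4,0,0],[1,-0.8,0.5,0,0],[1,-0.4,0.4,0,0],[1,0,0,0,0],[1,0,0,0,0]]}}

```text
time: 20.45
tool_pos: [0.4392, 0.3051, 0.2785]
tool_rot: [3.141, 0.0, 1.631]
contact_force: [0.2, 0.5, 0.3]
opening: 0.0918
```

```bash
python3 - <<'E'
from h import *
w=grab("wrist",10)
crop(w,180,20,340,240,3,"c12.png")
E
```

```text
(no output)
```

View pics/wrist10.png

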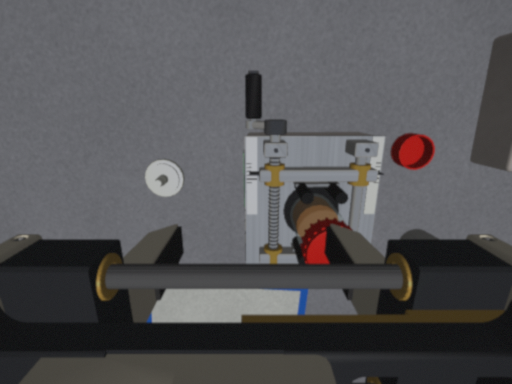

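View pics/c12.png

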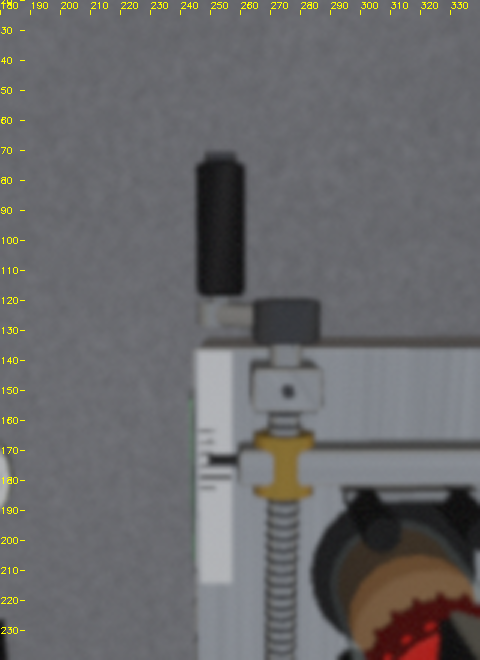

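```bash
python3 - <<'E'
from h import *
w=dict(np.load("pics/wrist10.npz"))
for v in(78,85,95,105,113):print(v,[dep(w,u,v).round(4).tolist() for u in(251,254,257)])
print("blk L",atz(w,275,150,.121),atz(w,366,149.5,.121))
for z in (.080,.086,.09):print(z,atz(w,254,95.5,z), atz(w,254,73,z),atz(w,254,118,z))
print("mark",atz(w,251,178,.086),"ptr",atz(w,248,173,.09))
E
```

```text
78 [[0.4291, 0.418, 0.0903], [0.4324, 0.4183, 0.0897], [0.4358, 0.4186, 0.0881]]
85 [[0.4295, 0.4108, 0.0888], [0.4329, 0.4109, 0.09], [0.4363, 0.4111, 0.0904]]
95 [[0.4301, 0.4001, 0.0897], [0.4335, 0.4002, 0.0917], [0.437, 0.4006, 0.0888]]
105 [[0.4308, 0.3893, 0.0908], [0.4342, 0.3895, 0.0912], [0.4377, 0.3897, 0.0899]]
113 [[0.4313, 0.3804, 0.0898], [0.4347, 0.3807, 0.0906], [0.4383, 0.3808, 0.0877]]
blk L [0.45996312 0.34367774 0.121     ] [0.55939783 0.35027651 0.121     ]
0.08 [0.43357962 0.40022666 0.08      ] [0.43208218 0.4245559  0.08      ] [0.43514763 0.3747509  0.08      ]
0.086 [0.43357638 0.39996028 0.086     ] [0.43210544 0.42385889 0.086     ] [0.43511663 0.37493543 0.086     ]
0.09 [0.43357422 0.39978268 0.09      ] [0.43212095 0.42339422 0.09      ] [0.43509597 0.37505844 0.09      ]
mark [0.43582475 0.30182132 0.086     ] ptr [0.43171282 0.30896602 0.09      ]
```

Call:
{"op": "step_arm", "data": {"series": [[0.6,-0.05,0.4,0,0],[0.6,-0.05,0.9,0,0],[0.6,-0.05,1,0,0],[0.6,-0.05,0.9,0,0],[0.6,-0.04,0.6,-0.3,0],[0.6,0,0.28,-0.8,0],[0.6,0,0,-1,0],[0.6,0,0,-1,0],[0.6,0,0,-1,0],[0.6,0,0,0,0]]}}

```text
time: 21.5
tool_pos: [0.4312, 0.4057, 0.1715]
tool_rot: [-3.135, 0.004, 1.63]
contact_force: [0.2, -0.3, -0.1]
opening: 0.0549
```

```bash
python3 - <<'E'
from h import *
w=grab("wrist",11)
print(proj(w,(.4335,.400,.0905)),proj(w,(.4321,.424,.0905)))
E
```

```text
[257.17136102 211.76811092] [257.33044367 185.23899811]
```

View pics/wrist11.png

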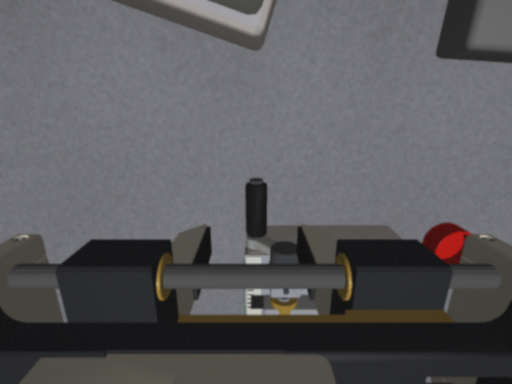

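Call:
{"op": "step_arm", "data": {"series": [[0.6,0,0,0,0],[0.6,0,0,-0.6,0],[0.6,0,0,-1,0],[0.6,0,0,-1,0],[0.6,0,0,-0.5,0],[0.6,0,0,-0.3,0],[0.6,0,0,-0.2,0],[0.6,0,0,0,0],[0.6,0,0,0,0]]}}

```text
time: 22.45
tool_pos: [0.4332, 0.4074, 0.0867]
tool_rot: [3.14, -0.001, 1.631]
contact_force: [0.4, 0.1, -0.6]
opening: 0.0553
```

Call:
{"op": "step_arm", "data": {"series": [[0.6,0,0,-0.16,0],[0.3,0,0,0,0],[0.1,0,0,0,0],[0.1,0,0,0,0],[0.1,0,0,0,0],[0.1,0,0,0,0],[0.1,0,0,0,0],[0.1,0,0,0,0]], "squeeze": 12}}

```text
time: 23.25
tool_pos: [0.4327, 0.4071, 0.0817]
tool_rot: [3.142, -0.0, 1.631]
contact_force: [-0.9, 0.7, 0.4]
opening: 0.0194
```

```bash
python3 - <<'E'
from h import *
w=grab("wrist",12);s=grab("scene",12)
crop(s,320,120,440,240,5,"c13.png")
import math
c=(.4572,.106);yaw=.063;r=.035
for th0 in (10.17,):
  n=34; th=np.linspace(th0,0,n+1)
  X=r*np.sin(th);Z=r*np.cos(th)
  for i in range(n): print(i,round(th[i+1],2),np.round([ (X[i+1]-X[i])*math.cos(yaw)/.025,(X[i+1]-X[i])*math.sin(yaw)/.025,(Z[i+1]-Z[i])/.025],2).tolist(), "abs",np.round([c[0]+X[i+1]*math.cos(yaw),.4074+(X[i+1]-X[0])*math.sin(yaw),.108+Z[i+1]],4).tolist())
E
```

```text
0 9.87 [0.34, 0.02, -0.23] abs [0.4421, 0.4079, 0.0764]
1 9.57 [0.4, 0.03, -0.12] abs [0.4521, 0.4086, 0.0734]
2 9.27 [0.42, 0.03, 0.0] abs [0.4625, 0.4092, 0.0734]
3 8.97 [0.4, 0.03, 0.12] abs [0.4724, 0.4099, 0.0765]
4 8.67 [0.34, 0.02, 0.24] abs [0.481, 0.4104, 0.0824]
5 8.38 [0.26, 0.02, 0.33] abs [0.4875, 0.4108, 0.0906]
6 8.08 [0.15, 0.01, 0.39] abs [0.4913, 0.411, 0.1003]
7 7.78 [0.03, 0.0, 0.42] abs [0.492, 0.4111, 0.1107]
8 7.48 [-0.09, -0.01, 0.41] abs [0.4897, 0.4109, 0.1209]
9 7.18 [-0.21, -0.01, 0.36] abs [0.4845, 0.4106, 0.1299]
10 6.88 [-0.31, -0.02, 0.28] abs [0.4768, 0.4101, 0.137]
11 6.58 [-0.38, -0.02, 0.18] abs [0.4674, 0.4095, 0.1415]
12 6.28 [-0.41, -0.03, 0.06] abs [0.4571, 0.4089, 0.143]
13 5.98 [-0.41, -0.03, -0.06] abs [0.4468, 0.4082, 0.1414]
14 5.68 [-0.37, -0.02, -0.18] abs [0.4375, 0.4077, 0.1369]
15 5.38 [-0.3, -0.02, -0.28] abs [0.4299, 0.4072, 0.1298]
16 5.08 [-0.21, -0.01, -0.36] abs [0.4247, 0.4068, 0.1207]
17 4.79 [-0.09, -0.01, -0.41] abs [0.4224, 0.4067, 0.1106]
18 4.49 [0.03, 0.0, -0.42] abs [0.4232, 0.4067, 0.1002]
19 4.19 [0.15, 0.01, -0.39] abs [0.427, 0.407, 0.0905]
20 3.89 [0.26, 0.02, -0.33] abs [0.4335, 0.4074, 0.0823]
21 3.59 [0.34, 0.02, -0.23] abs [0.4421, 0.4079, 0.0765]
22 3.29 [0.4, 0.03, -0.12] abs [0.452, 0.4086, 0.0734]
23 2.99 [0.42, 0.03, 0.0] abs [0.4624, 0.4092, 0.0734]
24 2.69 [0.4, 0.03, 0.12] abs [0.4724, 0.4099, 0.0765]
25 2.39 [0.34, 0.02, 0.24] abs [0.481, 0.4104, 0.0824]
26 2.09 [0.26, 0.02, 0.33] abs [0.4875, 0.4108, 0.0905]
27 1.79 [0.15, 0.01, 0.39] abs [0.4913, 0.411, 0.1002]
28 1.5 [0.03, 0.0, 0.42] abs [0.492, 0.4111, 0.1106]
29 1.2 [-0.09, -0.01, 0.41] abs [0.4897, 0.4109, 0.1208]
30 0.9 [-0.21, -0.01, 0.36] abs [0.4845, 0.4106, 0.1298]
31 0.6 [-0.31, -0.02, 0.28] abs [0.4769, 0.4101, 0.1369]
32 0.3 [-0.38, -0.02, 0.18] abs [0.4675, 0.4095, 0.1414]
33 0.0 [-0.41, -0.03, 0.06] abs [0.4572, 0.4089, 0.143]
```

View pics/wrist12.png

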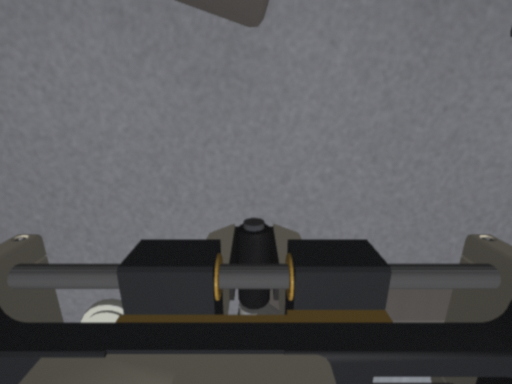

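View pics/c13.png

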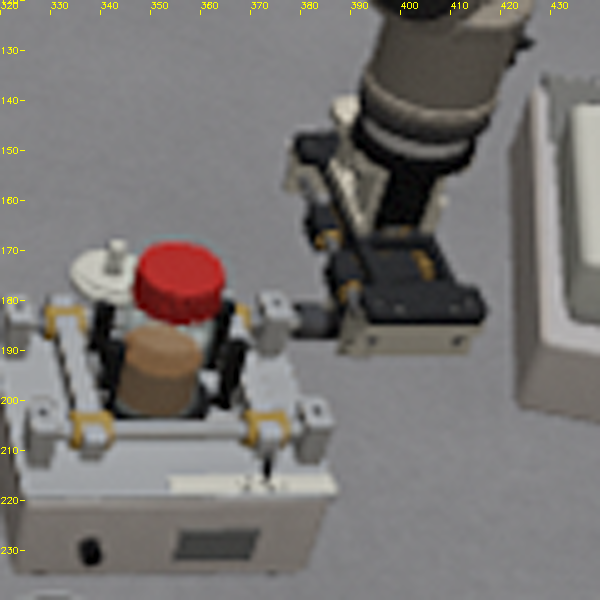

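Call:
{"op": "step_arm", "data": {"series": [[0.1,0.17,0.01,-0.12,0],[0.1,0.17,0.01,-0.11,0],[0.1,0.4,0.03,-0.12,0],[0.1,0.42,0.03,0,0],[0.1,0.4,0.03,0.12,0],[0.1,0,0,0,0]]}}

```text
time: 23.95
tool_pos: [0.4742, 0.4098, 0.0766]
tool_rot: [3.139, -0.001, 1.63]
contact_force: [2.3, 0.6, -2.3]
opening: 0.0195
```

Call:
{"op": "step_arm", "data": {"series": [[0.1,0.32,0.02,0.24,0],[0.1,0.26,0.02,0.33,0],[0.1,0.15,0.01,0.39,0],[0.1,0.03,0,0.42,0],[0.1,-0.09,-0.01,0.41,0],[0.1,-0.21,-0.01,0.36,0],[0.1,-0.31,-0.02,0.28,0],[0.1,-0.38,-0.02,0.18,0],[0.1,-0.41,-0.03,0.06,0],[0.1,0,0,0,0]]}}

```text
time: 24.95
tool_pos: [0.4535, 0.4084, 0.1421]
tool_rot: [-3.139, 0.001, 1.632]
contact_force: [-0.9, -2.1, -6.1]
opening: 0.0196
```

```bash
python3 - <<'E'
from h import *
o=sensors.observe();print(o["tool_pos"],o["contact_force"],o["torque"])
s=grab("scene",14);t=grab("top",14)
crop(s,300,100,420,240,5,"c14.png")
E
```

```text
[0.45348943 0.40842933 0.14206839] [-0.93890908 -2.10135296 -6.1168232 ] [-0.55098934  0.12367992 -0.03497374]
```

View pics/c14.png

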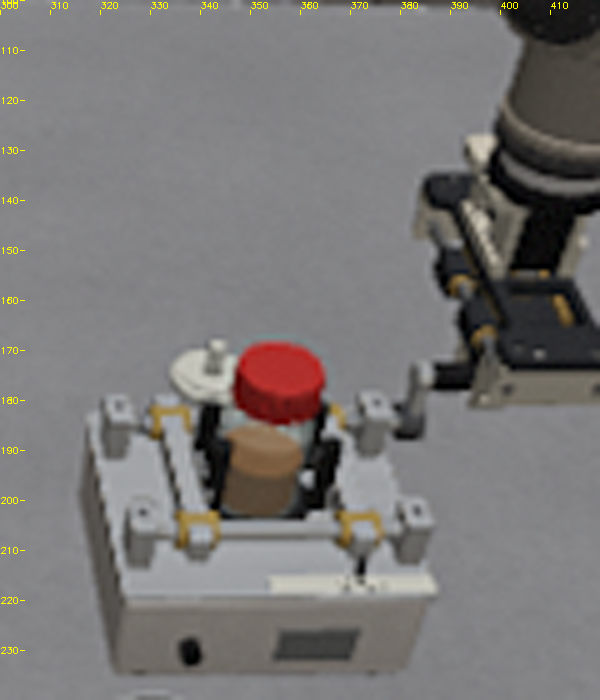

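```bash
python3 - <<'E'
import numpy as np,math
yaw=.063;r=.035;n=20
th=np.linspace(6.18,0.1,n+1)
p=[.4535,.4084,.1421]
X=r*np.sin(th);Z=r*np.cos(th)
for i in range(n):
  q=[.4572+X[i+1]*math.cos(yaw),.4086+X[i+1]*.063,.107+Z[i+1]]
  print(round(th[i+1],2),[round((a-b)/.025,2) for a,b in zip(q,p)],np.round(q,4)); p=q
E
```

```text
5.88 [np.float64(-0.41), np.float64(-0.03), np.float64(-0.12)] [0.4434 0.4077 0.1391]
5.57 [np.float64(-0.36), np.float64(-0.02), np.float64(-0.22)] [0.4344 0.4072 0.1335]
5.27 [np.float64(-0.28), np.float64(-0.02), np.float64(-0.32)] [0.4275 0.4067 0.1255]
4.96 [np.float64(-0.17), np.float64(-0.01), np.float64(-0.39)] [0.4234 0.4065 0.1157]
4.66 [np.float64(-0.04), np.float64(-0.0), np.float64(-0.42)] [0.4223 0.4064 0.1052]
4.36 [np.float64(0.09), np.float64(0.01), np.float64(-0.42)] [0.4245 0.4065 0.0948]
4.05 [np.float64(0.21), np.float64(0.01), np.float64(-0.37)] [0.4296 0.4069 0.0855]
3.75 [np.float64(0.31), np.float64(0.02), np.float64(-0.29)] [0.4373 0.4073 0.0782]
3.44 [np.float64(0.38), np.float64(0.02), np.float64(-0.19)] [0.4468 0.4079 0.0736]
3.14 [np.float64(0.42), np.float64(0.03), np.float64(-0.06)] [0.4573 0.4086 0.072 ]
2.84 [np.float64(0.42), np.float64(0.03), np.float64(0.06)] [0.4677 0.4093 0.0736]
2.53 [np.float64(0.38), np.float64(0.02), np.float64(0.19)] [0.4772 0.4099 0.0783]
2.23 [np.float64(0.31), np.float64(0.02), np.float64(0.29)] [0.4849 0.4103 0.0856]
1.92 [np.float64(0.2), np.float64(0.01), np.float64(0.37)] [0.49   0.4107 0.0949]
1.62 [np.float64(0.08), np.float64(0.01), np.float64(0.42)] [0.4921 0.4108 0.1053]
1.32 [np.float64(-0.04), np.float64(-0.0), np.float64(0.42)] [0.491  0.4107 0.1158]
1.01 [np.float64(-0.17), np.float64(-0.01), np.float64(0.39)] [0.4868 0.4105 0.1256]
0.71 [np.float64(-0.28), np.float64(-0.02), np.float64(0.32)] [0.4799 0.41   0.1336]
0.4 [np.float64(-0.36), np.float64(-0.02), np.float64(0.22)] [0.4709 0.4095 0.1392]
0.1 [np.float64(-0.41), np.float64(-0.03), np.float64(0.11)] [0.4607 0.4088 0.1418]
```

Call:
{"op": "step_arm", "data": {"series": [[0.1,-0.41,-0.03,-0.12,0],[0.1,-0.36,-0.02,-0.22,0],[0.1,-0.28,-0.02,-0.32,0],[0.1,-0.17,-0.01,-0.39,0],[0.1,-0.04,0,-0.42,0],[0.1,0.09,0.01,-0.42,0],[0.1,0.21,0.01,-0.37,0],[0.1,0.31,0.02,-0.29,0],[0.1,0.38,0.02,-0.19,0],[0.1,0.42,0.03,-0.06,0],[0.1,0,0,0,0]]}}

```text
time: 26.15
tool_pos: [0.4619, 0.4092, 0.0727]
tool_rot: [3.139, -0.001, 1.63]
contact_force: [2.7, -2.7, -7.0]
opening: 0.0194
```

Call:
{"op": "step_arm", "data": {"series": [[0.1,0.34,0.03,0.09,0],[0.1,0.32,0.02,0.19,0],[0.1,0.27,0.02,0.29,0],[0.1,0.18,0.01,0.37,0],[0.1,0.08,0.01,0.42,0],[0.1,-0.04,0,0.42,0],[0.1,-0.17,-0.01,0.39,0],[0.1,-0.28,-0.02,0.32,0],[0.1,0,0,0,0],[0.1,0,0,0,0]]}}

```text
time: 27.15
tool_pos: [0.4764, 0.4102, 0.1364]
tool_rot: [3.141, 0.001, 1.631]
contact_force: [-0.1, -6.1, -0.7]
opening: 0.0198
```

```bash
python3 - <<'E'
from h import *
o=sensors.observe();print(o["tool_pos"],o["contact_force"],o["torque"])
s=grab("scene",15)
crop(s,300,120,420,240,6,"c15.png")
E
```

```text
[0.47641496 0.41021127 0.13642726] [-0.14428019 -6.05643179 -0.65138832] [-1.04955298  0.08462558  0.01757676]
```

View pics/c15.png

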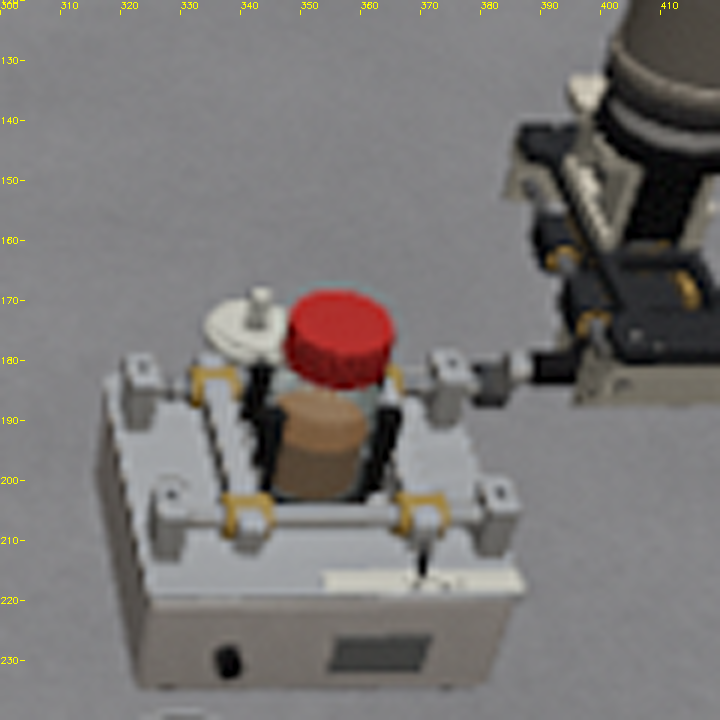

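Call:
{"op": "step_arm", "data": {"series": [[0.1,-0.26,-0.03,0.14,0],[0.1,-0.26,-0.03,0.08,0],[0.1,-0.25,-0.02,0.03,0],[0.1,0,0,0,0],[0.1,0,0,0,0]]}}

```text
time: 27.7
tool_pos: [0.4574, 0.409, 0.1422]
tool_rot: [3.141, -0.001, 1.631]
contact_force: [-0.5, -3.6, 4.8]
opening: 0.0195
```

```bash
python3 - <<'E'
from h import *
o=sensors.observe();print(o["tool_pos"],o["contact_force"],o["torque"])
s=grab("scene",16);t=grab("top",16)
crop(s,335,195,395,225,12,"c16.png");crop(t,90,150,210,240,6,"c17.png")
E
```

```text
[0.45742722 0.40900277 0.14218179] [-0.48884953 -3.58416742  4.78188939] [-0.63433512  0.08918955  0.03366786]
```

View pics/c16.png

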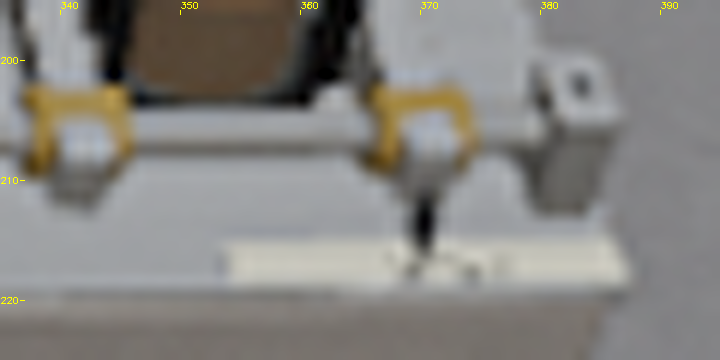

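View pics/c17.png

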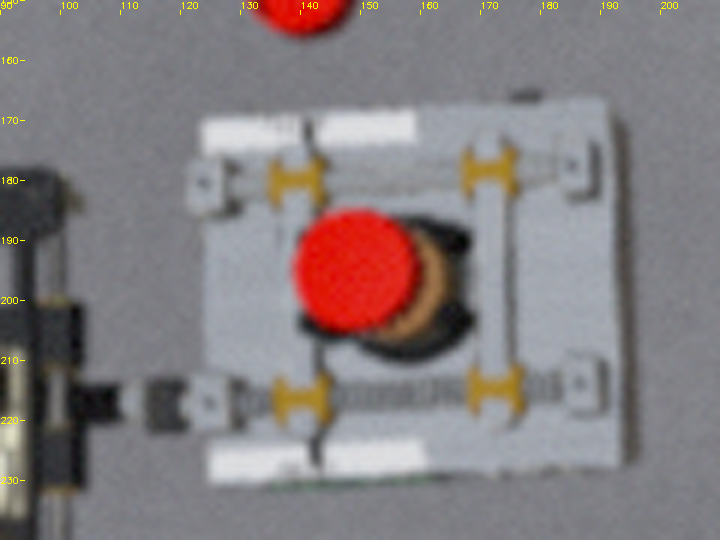

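Call:
{"op": "step_arm", "data": {"series": [[0.3,0,0,0,0],[0.6,0,0,0,0],[0.6,0,0,0,0],[0.6,0,0,0,0],[0.6,0,0,0.4,0],[0.6,0,0,1,0],[0.6,0,0,1,0],[0.6,0,0,1,0],[0.6,0,0,1,0],[0.6,0,-0.8,0.8,0],[0.6,0,-0.8,0,0],[0.6,0,-0.8,0,0]]}}

```text
time: 29.0
tool_pos: [0.4578, 0.3482, 0.2729]
tool_rot: [3.139, -0.001, 1.631]
contact_force: [-0.3, 0.5, -1.4]
opening: 0.055
```

Call:
{"op": "step_arm", "data": {"series": [[0.6,0,-1,0,0],[0.6,0,-0.8,0,0],[0.6,0,-0.3,0,0],[0.6,0,0,0,0],[0.6,0,0,0,0]]}}

```text
time: 29.5
tool_pos: [0.4578, 0.2967, 0.2716]
tool_rot: [3.141, -0.001, 1.631]
contact_force: [-0.3, 0.6, -0.1]
opening: 0.0548
```

```bash
python3 - <<'E'
from h import *
w=grab("wrist",18);t=grab("top",18)
print(sensors.observe()["tool_pos"])
crop(w,180,20,380,240,3,"c18.png")
print(proj(t,(.516,.2625,.195)),proj(t,(.514,.2625,.195)))
E
```

```text
[0.45765304 0.2969351  0.27123997]
[148.14171932 194.39913842] [148.11090595 195.17478119]
```

View pics/c18.png

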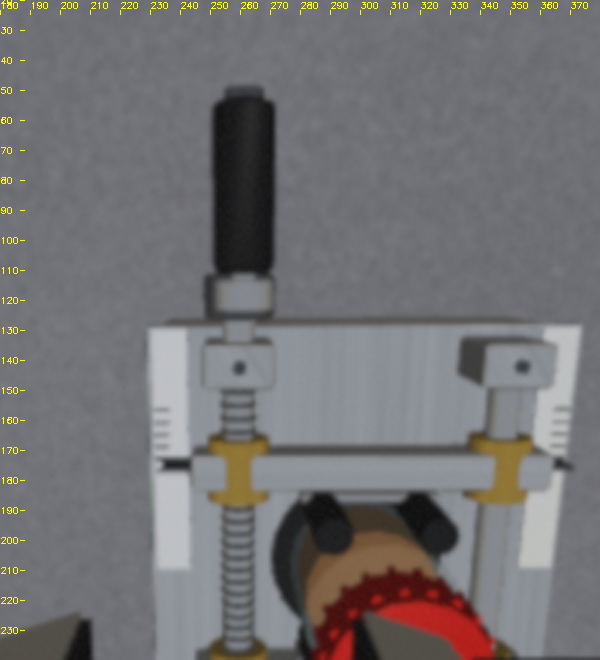

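```bash
python3 - <<'E'
from h import *
import math
w=dict(np.load("pics/wrist18.npz"))
crop(w,222,145,262,195,12,"c19.png")
yaw=.063;R=np.array([[math.cos(yaw),-math.sin(yaw)],[math.sin(yaw),math.cos(yaw)]])
for k in range(-2,6):
  p=np.array([.516,.2626])+R@[-.077,.043+.005*k];print(k,proj(w,(*p,.086)).round(1))
x=.4572-.4574
h=w
for v in(65,80,100):print(dep(w,261.5,v))
print("handle mid",atz(w,260.5,80,.151),atz(w,261,50,.151),atz(w,260.5,110,.151))
E
```

```text
-2 [236.9 180.8]
-1 [236.8 176.9]
0 [236.7 172.9]
1 [236.7 168.9]
2 [236.6 164.9]
3 [236.5 160.8]
4 [236.4 156.7]
5 [236.3 152.6]
[0.45718154 0.41405527 0.15113987]
[0.45806328 0.40203101 0.14939077]
[0.45919677 0.38503336 0.15076186]
handle mid [0.45713644 0.40182162 0.151     ] [0.45593434 0.42589184 0.151     ] [0.45887221 0.37628349 0.151     ]
```

View pics/c19.png

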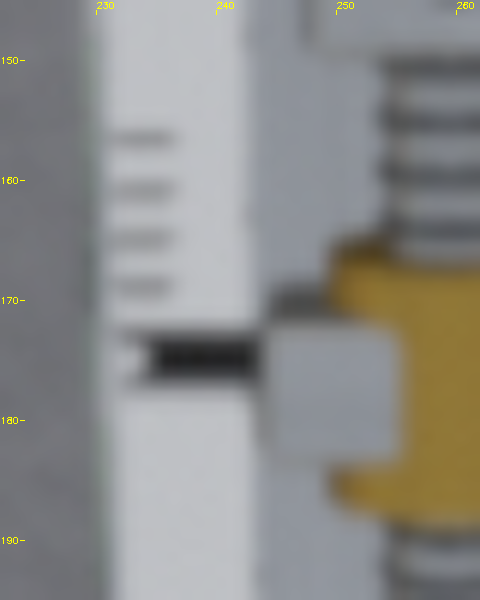

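```bash
python3 - <<'E'
from h import *
import math
t=dict(np.load("pics/top18.npz"))
yaw=.063;R=np.array([[math.cos(yaw),-math.sin(yaw)],[math.sin(yaw),math.cos(yaw)]])
for sx in(-.077,.077):
 for k in(-1,0,1):
  p=np.array([.516,.2626])+R@[sx,.043+.005*k];print(sx,k,proj(t,(*p,.086)).round(1),proj(t,(*p,.095)).round(1))
crop(t,115,160,175,235,10,"c20.png")
w=dict(np.load("pics/wrist18.npz"))
p=np.array([.516,.2626])+R@[-.072,.043]
for z in(.086,.09,.094,.098,.102):print(z,proj(w,(*p,z)).round(1))
for u,v in((236,175),(238,175),(240,175)):print(dep(w,u,v))
E
```

```text
-0.077 -1 [144.8 226.2] [144.  226.1]
-0.077 0 [143.  226.3] [142.2 226.2]
-0.077 1 [141.2 226.4] [140.3 226.3]
0.077 -1 [143.6 171.5] [142.7 171. ]
0.077 0 [141.8 171.6] [140.9 171.1]
0.077 1 [140.  171.6] [139.2 171.2]
0.086 [240.8 172.9]
0.09 [240.7 173.6]
0.094 [240.5 174.4]
0.098 [240.4 175.2]
0.102 [240.2 176. ]
[0.43650099 0.30209934 0.10305652]
[0.43878633 0.30199325 0.10203442]
[0.44114548 0.30228455 0.10266205]
```

View pics/c20.png

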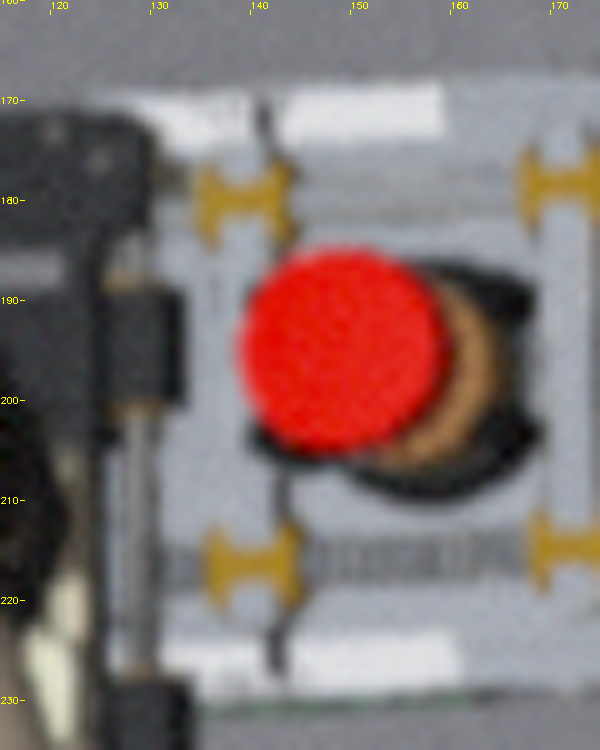

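Call:
{"op": "step_arm", "data": {"series": [[0.6,-0.3,-0.5,0.6,0],[0.6,-0.3,-1,0.6,0],[0.6,-0.3,-1,0,0],[0.6,-0.3,-1,0,0],[0.6,-0.3,-1,0,0],[0.6,-0.3,-0.5,0,0],[0.6,0,0,0,0],[0.6,0,0,0,0]]}}

```text
time: 30.4
tool_pos: [0.4129, 0.1717, 0.3014]
tool_rot: [3.141, -0.001, 1.631]
contact_force: [0.1, -0.4, -0.4]
opening: 0.0552
```

```bash
python3 - <<'E'
from h import *
t=grab("top",21);s=grab("scene",21);print(sensors.observe()["contact_force"])
cv2.imwrite("pics/both.png",cv2.resize(np.vstack([t["pixels"],s["pixels"]])[:, :],(400,600)))
crop(s,305,140,405,240,6,"c21.png")
E
```

```text
[-0.61220306  0.52909482 -0.11643249]
```

View pics/top21.png

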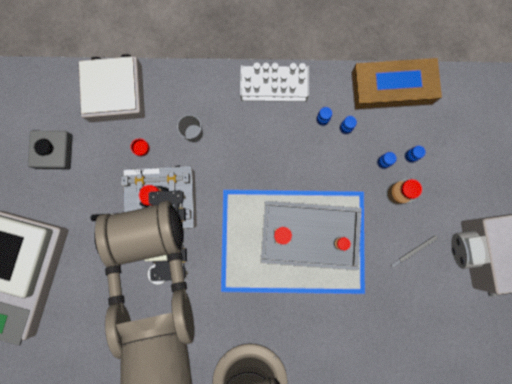

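View pics/scene21.png

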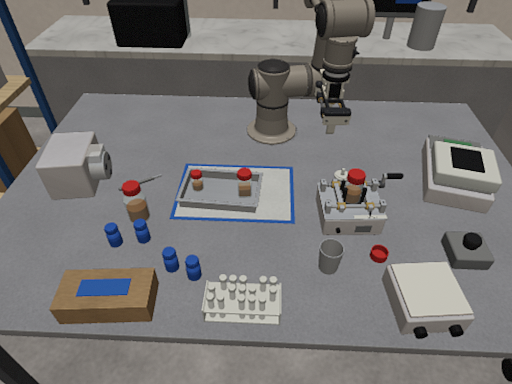

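View pics/c21.png

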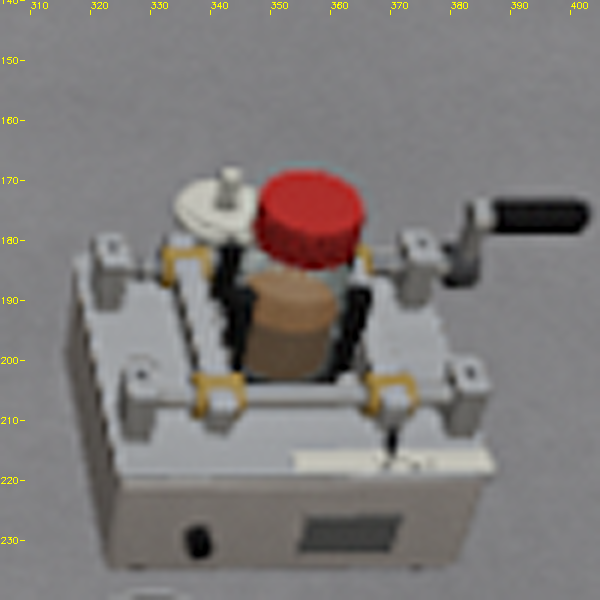

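```bash
python3 -c "
from cell import hand_in
print(hand_in())"
```

```text
the job is handed in; nothing more can be done
None
```

The job is done and handed in at about 30.5 s on the robot's clock.

- **Tray:** I hooked it behind the far lip with both open fingers and dragged it about 160 mm without lifting. All of it is on the liner, with at least 15 mm to spare on every side. The small and square bottles are still standing in it.
- **Bottle:** I gripped the larger round bottle by its cap. I lowered it onto the tester's table until the wrist force showed contact (4.7 N) and only then let go. It stands upright between the posts.
- **Crank:** I led the handle clockwise from about 10.2 rad to the top, 1.6 turns. The handle now measures within 1 mm of straight above the crank axis.
- **Pointer:** In the top camera the pointer lies on the long mark. In the wrist camera it appeared about 2 px to one side. The pointer stands higher than the strip, which explains that offset. A depth reading put it about 1 mm off, close to the camera's accuracy.
- **The rest:** In the last overall pictures the other things on the bench are where they were, except that the arm hides the vent filter from above; it shows up, undisturbed, in the scene camera. The arm is clear of everything. The highest contact force I saw was about 7 N.

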